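# Hold a lacquered ear plug in the flash-cure lamp

## Task

The oval ear plug in one of the two hanging carriers has fresh, wet lacquer that needs a flash cure. Lift that carrier out of the drip rack, keep it upright and let nothing touch the wet plug, pass the carrier's frame down through the slot in the hood of the cure lamp and push the sprung shutter down until the carrier's shoulder is fully home at the hood. Keep it home for the three-second cure and finish still holding it there, since the spring lifts it out when let go; leave the empty carrier hanging in the rack and the dropper bottle standing.

Things in the scene. Friction and masses are not known exactly. Their poses are not given: they have to be found in the camera images.
- carrier_grip (a point): Carrier with the wet plug: point on the middle line of its upright black handle, where to grip; z up, x across the carrier's thin side, y along its width. Handle 16 (x) x 26 (y) mm, from 34 mm below this point to 26 above. Shoulder plate below it, 34 x 94 mm, 6 thick, underside 40 mm below this point. A half turn about z makes no difference. About 0.12 kg.
- carrier: The same carrier, an aluminium frame with shoulder and handle; origin at the middle of its shoulder's underside, 40 mm below carrier_grip, same axes. The frame below the shoulder is 18 mm thick (x), 74 mm wide (y) and 56 mm deep, with a round bottom rail. Two 18 x 14 mm sight holes through the shoulder beside the handle show from above whether a plug is in the frame.
- wet_plug: The wet oval white plug, 28 x 52 x 14 mm, fixed on pins in that carrier's frame, its middle 62 mm below carrier_grip; the only plug in a carrier. Its 14 mm lie inside the frame's 18 mm thickness. Not to be touched.
- spare_grip (a point): The same point of the other carrier, alike in all sizes, whose window is empty. It stays hanging where it is; its handle's top is 144 mm above the work surface, so the lifted carrier's frame must pass over or round it.
- rack: Drip rack, fixed: steel sheet bench 44 mm (x) by 256 mm (y) on a 62 mm wide tray, top 78 mm above the work surface, with two slots 24 x 80 mm, 62.5 mm either side of its middle along y, from which the carriers hang by their shoulders; either carrier may be in either slot. Origin: centre of its underside.
- lamp: Flash-cure lamp, fixed: a white box 112 mm (x) by 152 mm (y), 95 mm high, with an amber window in its front (-x) and an aluminium hood with the slot on top. Origin: centre of its underside, z up.
- slot (a point): Centre of the slot in the lamp's hood, level with the hood's top face; axes as the lamp. The slot is 20 mm (x) by 76 mm (y), 2 mm more than the frame each way (1 mm a side), with a 4 mm bevel round its mouth; hood 12 mm thick. Fully home, the carrier's shoulder lies on the hood, carrier_grip then 40 mm above this point.
- shutter (a joint): Sprung shutter that closes the slot from below, 13 mm under the hood's top face when at rest: 0 at rest, grows in m as it is pushed down; 0.043 when the carrier is home, 0.055 at most. Takes about 3 N to start and 6 N at home, and pushes the carrier up and out again if it is let go.
- dropper_mid (a point): Middle, 50 mm up, of the dropper bottle, 33 mm across and 102 mm tall, standing behind the work; leave it alone.

How it is judged (in metres and radians):
On the way, in this order (a step that is already met when the one before it is completed fails the run):
1. the carrier with the wet plug is held clear above the rack (height (world z) of carrier_grip above 0.172 m and contact force between the fingers and carrier above 1 N), for 0.1 s.
2. the carrier's frame has entered the lamp's slot and begins to push the shutter down (value of joint shutter above 0.004 m and horizontal distance between carrier_grip and slot below 0.012 m and z of carrier_grip in the frame of slot below 0.083 m).
3. the carrier is kept home for the three-second cure (value of joint shutter above 0.038 m and z of carrier_grip in the frame of slot below 0.045 m), for 3 s.
At the end, for the whole second after the job is handed in: The carrier with the plug is upright in the lamp's slot, shoulder within 5 mm of the hood, shutter pushed down at least 38 mm, still gripped; the empty carrier hangs where it hung (within 15 mm) and the dropper bottle stands where it stood (within 30 mm) (all of step 3 and horizontal distance between carrier_grip and slot below 0.006 m and angle between the z axis of carrier_grip and the z axis of slot, either way round below 0.09 rad and angle between the y axis of carrier_grip and the y axis of slot, either way round below 0.12 rad and contact force between the fingers and carrier above 2 N and distance of spare_grip from where it was at the start of the episode below 0.015 m and angle between spare_grip's own z axis and vertical below 0.15 rad and distance of dropper_mid from where it was at the start of the episode below 0.03 m); the arm keeps its last pose, push and grip.
It fails at once if something touches the wet plug (contact force between wet_plug and anything else above 0.3 N).
It fails at once if the carrier with the wet plug is tipped more than 30 degrees (angle between carrier_grip's own z axis and vertical above 0.52 rad).
It fails at once if the empty carrier is taken or knocked out of its place (distance of spare_grip from where it was at the start of the episode above 0.03 m).
It fails at once if the dropper bottle is knocked away (distance of dropper_mid from where it was at the start of the episode above 0.04 m).
It also fails if it takes over 45 s, if anything falls off the work surface, if the arm or the gripper's body presses on something with over 40 N, if the wrist force passes 120 N, or if a joint passes its speed limit or range.

## Robot

A 6-joint arm with a two-finger parallel gripper is mounted at the origin on a cart in front of the work surface, level with it; the furniture and walls round the work are solid. World frame = base frame: x ahead of the robot, y to its left, z up, the work surface at z = 0. Lengths are in m, angles in degrees, forces in N, time in s.
With the tool pointing down it reaches from about 0.375 to 0.9 m from the base axis. Payload 3.1 kg.
Tool frame: the origin (TCP) lies where the fingers leave the gripper's body, on its centre line; the fingertips stand 70 mm ahead of it and the grasp point (between the pads) lies 51 mm ahead of it; z points along the fingers, y is the line along which they close (so a half turn about z gives the same grasp; the last joint's range is limited). The gripper opens to 87 mm and grips with 3 to 60 N. Pads are 19 mm wide; open, the fingers measure 117 mm over their backs; the gripper's body (75 mm by 190 mm) begins 51 mm behind the grasp point.
Start: joints at [62.825, 30.224, 82.088, -0, 67.689, -10.227], TCP at [0.182, 0.598, 0.292] pointing down, gripper open.
Joint ranges: [-176.69, 176.69], [-43.24, 126.21], [12.49, 139.97], [-82, 262], [0, 151.66], [-163.58, 163.58]. Speed limits (degrees/s): [159.86, 159.86, 180, 180, 180, 180].

## Interface

Orientations are given as a 3x3 rotation matrix whose columns are the frame's x, y, z axes.
In Python, from rig import readout, capture, calibration, bot, look_for gives the robot as it stands. The module is installed in compiled form; this text tells all that it offers.
- The arm moves only by the shell command python3 -m pendant 'ROWS'. ROWS is JSON, a list of rows, each a list of 7 numbers: the shift along the tool's x, y, z normalised to -1 to 1, where 1 is 200 mm, then the turn, a rotation vector about the tool's x, y, z normalised to -1 to 1, where 1 is 180 degrees, then the closure, from -1 (fully open) to 1 (shut). In form: [[dx, dy, dz, ax, ay, az, grip], ...]. A call has 1 to 8 rows; each row is the pose to reach, as a shift and turn from the pose commanded when the call began, along the tool's axes at that moment, turning the shorter way round; what a row does not reach only later rows make up. A row lasts 1/10 s, in which the tool goes at most 50 mm and 8.59 degrees, less where a joint would pass 70% of its speed; a pose out of reach is approached as far as the arm can. A call with a number of a shift or a turn outside -1 to 1 is refused whole. A call with a gripper value outside its range is refused whole. The fingers move at their own pace and stop on an object; the grip force is fixed at half the most. Time passes only in rows, so rows that repeat a pose let the fingers close. It gives the time, the measured TCP pose, the force, the opening and the grip force at its end, in the units of the state.
- readout.read_state(): the state, without advancing time (a new reading comes with each control period).
- capture(name): name is "scene" or "top" or "wrist"; returns (picture, depth): 400x640x3 uint8, red, green, blue; 400x640 float32, m along the optical axis (not along the pixel's ray), 0 where there is no reading.
- calibration(name): a dict with "mtx" (3x3 intrinsics, pixels), "k1" (the pictures are not rectified: a ray, as slopes to the right and down, at radius r is drawn at 1 + k1 r^2 times it, then the intrinsics apply), "T" (4x4, takes a point from camera to world coordinates); the wrist camera has in their place "mount" (4x4, takes a point from camera to tool coordinates, whose origin is the TCP and whose axes are the flange's). Camera axes: x right, y down, z forward; pixel columns grow to the right and rows downward; lengths in m; the calibration is good to about 2 mm. A picture is of the moment at which its call begins: read the wrist's pose just before it. calibration takes no time and is no camera call.
- bot.hand_in(): hands the job in; it is judged then, once.
Trained networks look in the newest picture that a camera, given by its name, has taken for a name from the list of things; names that differ only in an ending like _2 or _b are one class to them, and where a whole thing is asked for, a point or a joint stands for the part that bears it (a point fixed in the world has none). Each returns a list of dicts, best first, with "conf" (0 to 1); they miss things now and then, are a little off and sometimes report something else, mostly with a low value. They report only what shows in the picture. A call takes as long as a camera call.
- look_for(thing, camera): "extent" ([left, top, right, bottom] in pixels, round what is visible of it).
The state is a dict: "time_s": time; "joint_positions": joint angles; "qvel": joint speeds; "tau": joint torques, N m; "position": TCP position; "tcp_rot": TCP orientation; "force": force on the tool from outside, world axes, zero at the start; "moment": the same for the moment, N m; "opening": opening from 0.0 (shut) to 1.0 (fully open); "grasp_force": force on a finger pad.
Only numpy, scipy, OpenCV 4.12 (cv2) and the standard library are available. Lean on these libraries where they do the work, as an engineer would, in place of code of your own. Each camera call takes 0.05 s, during which the arm holds its last target. There are 200 camera calls.

## Working session

There is one attempt and no reset: what is moved stays moved. The work goes in short steps, Python scripts to look and compute and a shell command to move; the robot and the scene stay as the last step left them, time stands still between calls to the robot, and variables do not carry over. Pictures are saved under pics/ and viewed, at most 10 in all, crops included, and the job is handed in when it is done.

```bash
mkdir -p pics; cat > h.py <<'E'
import numpy as np, cv2
from rig import readout, capture, calibration, bot, look_for
def cam(name, st=None):
    c=calibration(name); K=np.array(c["mtx"]); k1=c["k1"]
    if "T" in c: T=np.array(c["T"])
    else:
        st=st or readout.read_state(); W=np.eye(4); W[:3,:3]=st["tcp_rot"]; W[:3,3]=st["position"]; T=W@np.array(c["mount"])
    return K,k1,T
def cloud(name, depth, C):
    K,k1,T=C; h,w=depth.shape
    u,v=np.meshgrid(np.arange(w),np.arange(h))
    p=cv2.undistortPoints(np.stack([u,v],-1).reshape(-1,1,2).astype(np.float64),K,np.array([k1,0,0,0,0.])).reshape(h,w,2)
    P=np.dstack([p*depth[...,None],depth]); return P@T[:3,:3].T+T[:3,3]
def shot(name):
    st=readout.read_state(); C=cam(name,st); im,d=capture(name); return im,cloud(name,d,C),d,C
def save(im,f): cv2.imwrite("pics/"+f,im[...,::-1])
E
python3 - <<'E'
from h import *
ims=[]
for n in ["scene","top"]:
    im,P,d,C=shot(n); np.savez(n+".npz",im=im,P=P,d=d); save(im,n+"0.png")
    for t in ["carrier","carrier_grip","wet_plug","spare_grip","rack","lamp","slot","shutter","dropper_mid"]:
        try:
            r=look_for(t,n)
        except Exception as e: print(t,e); continue
        for q in r[:3]:
            l,tp,rr,b=q["extent"]; c=P[int((tp+b)/2),int((l+rr)/2)]
            print(n,t,round(q["conf"],2),np.round(q["extent"]),np.round(c,3))
print(readout.read_state())
E
```

```text
scene carrier 0.76 [274. 209. 314. 255.] [0.53  0.085 0.086]
scene carrier_grip 0.77 [272. 206. 312. 255.] [0.531 0.092 0.093]
scene wet_plug 0.57 [286. 238. 300. 247.] [0.531 0.089 0.052]
scene spare_grip 0.96 [227. 230. 269. 282.] [0.47  0.196 0.091]
scene rack 0.68 [214. 215. 320. 306.] [0.53  0.16  0.002]
scene lamp 0.95 [347. 187. 410. 239.] [ 0.552 -0.13   0.093]
scene slot 0.62 [349. 186. 412. 240.] [ 0.555 -0.136  0.093]
scene shutter 0.45 [215. 218. 322. 306.] [0.522 0.156 0.002]
scene dropper_mid 0.66 [294. 184. 310. 210.] [0.696 0.044 0.056]
top carrier 0.64 [267. 210. 306. 239.] [0.533 0.087 0.114]
top wet_plug 0.61 [268. 208. 304. 239.] [0.534 0.086 0.127]
top wet_plug 0.5 [277. 219. 298. 229.] [0.535 0.084 0.12 ]
top spare_grip 0.8 [222. 232. 261. 262.] [0.475 0.191 0.144]
top rack 0.76 [214. 203. 315. 277.] [0.498 0.145 0.077]
top lamp 0.87 [350. 169. 414. 223.] [ 0.609 -0.151  0.083]
top slot 0.65 [348. 168. 412. 225.] [ 0.607 -0.147  0.08 ]
top shutter 0.67 [365. 193. 391. 199.] [ 0.609 -0.141  0.083]
top dropper_mid 0.6 [268. 209. 303. 240.] [0.532 0.089 0.125]
{'time_s': 1.0, 'joint_positions': array([ 6.28232348e+01,  3.02203670e+01,  8.20881192e+01,  4.61107759e-04,
        6.76891891e+01, -1.02277632e+01]), 'qvel': array([ 0.05676298, -0.02596328,  0.00124606,  0.03226147,  0.06173717,
       -0.09278827]), 'tau': array([ 5.30481375e-04, -4.40011239e+01, -1.76991391e+01,  6.35331147e-02,
        5.02464222e-02,  2.77485235e-08]), 'position': array([0.18216292, 0.59783654, 0.29227974]), 'tcp_rot': array([[-9.56563722e-01,  2.91523320e-01,  1.19085676e-05],
       [ 2.91523320e-01,  9.56563721e-01,  3.94959126e-05],
       [ 1.22675874e-07,  4.12519824e-05, -9.99999999e-01]]), 'force': array([ 0.32517825, -0.14795479, -0.77700274]), 'moment': array([ 0.01281198,  0.04902358, -0.02246738]), 'grasp_force': 0.0, 'opening': 1.0004377883353546}
```

View pics/top0.png

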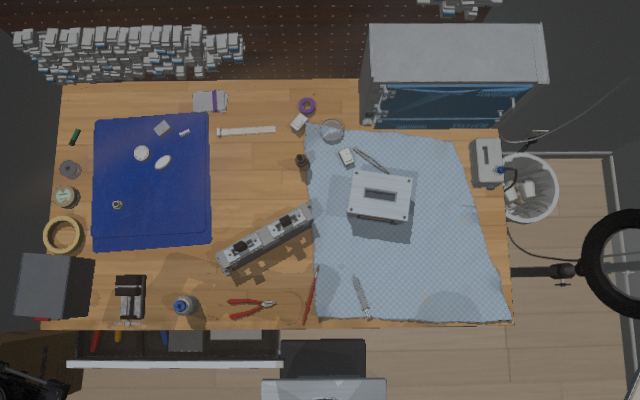

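View pics/scene0.png

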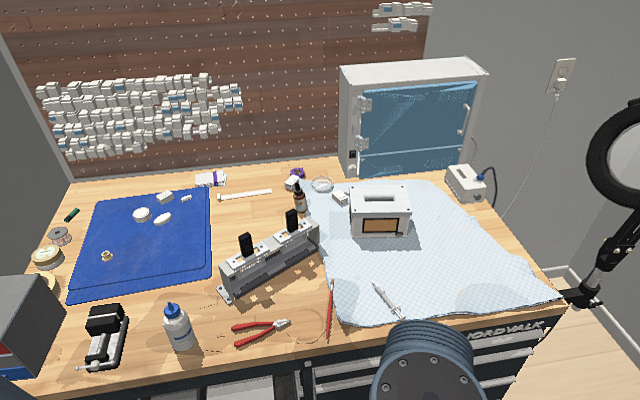

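Top view: rack with carriers at (240,247) and (287,222), lamp slot at (380,195). The networks place the plug in the carrier at (287,222). The scene view agrees, with the handle at (292,222). I'll move the wrist camera over it to check.

```bash
cat >> h.py <<'E'
def go(pos, yaw):
    """delta to put TCP at pos pointing down, tool y at world angle yaw (deg, mod 180)"""
    st=readout.read_state(); R=np.array(st["tcp_rot"]); y=np.radians(yaw)
    Y=np.array([np.cos(y),np.sin(y),0]); Z=np.array([0,0,-1.]); 
    best=None
    for s in (1,-1):
        Rt=np.column_stack([np.cross(s*Y,Z),s*Y,Z]); rv=cv2.Rodrigues(R.T@Rt)[0].ravel()
        if best is None or np.linalg.norm(rv)<np.linalg.norm(best): best=rv
    d=R.T@(np.array(pos)-st["position"])
    print("shift",np.round(d/0.2,4),"turn",np.round(best/np.pi,4),"q6",st["joint_positions"][5],"pos",np.round(st["position"],4), "F",np.round(st["force"],1),"op",round(st["opening"],3),"g",round(st["grasp_force"],1),"t",round(st["time_s"],2))
E
python3 - <<'E'
from h import *
d=np.load("top.npz"); P=d["P"]; im=d["im"]
def rect(m,n):
    p=P[m][:,:2]; r=cv2.minAreaRect((p*1000).astype(np.float32)); print(n,m.sum(),r)
z=P[...,2]; x=P[...,0]; y=P[...,1]
reg=(x>.3)&(x<.7)&(y>0)&(y<.3)
rect(reg&(z>.132)&(z<.16)&(y>.14),"spare top"); rect(reg&(z>.132)&(z<.16)&(y<.14)&(x<.6),"carrier top")
rect(reg&(z>.07)&(z<.16)&(x<.62),"rack")
lm=(x>.5)&(x<.72)&(y>-.3)&(y<-.02)&(z>.085)&(z<.115); rect(lm,"lamp"); print(np.median(z[lm]))
print("wrist",calibration("wrist"))
go([.53,.088,.30],30)
E
```

```text
spare top 81 ((480.0338439941406, 196.4792022705078), (16.661678314208984, 25.13376808166504), 26.06816864013672)
carrier top 75 ((540.9856567382812, 89.32899475097656), (15.913329124450684, 25.834304809570312), 32.51971435546875)
rack 1652 ((510.8804931640625, 143.75830078125), (45.90021896362305, 254.64187622070312), 29.688518524169922)
lamp 2486 ((608.3679809570312, -146.37496948242188), (152.9436798095703, 114.13800811767578), 80.60376739501953)
0.09455430142393262
wrist {'mtx': array([[325.46835675,   0.        , 319.46996705],
       [  0.        , 325.46835675, 197.41201732],
       [  0.        ,   0.        ,   1.        ]]), 'k1': -0.052707742850890506, 'mount': array([[-5.01651456e-06, -9.57309779e-01, -2.89063986e-01,
         7.92576657e-02],
       [ 9.99999998e-01, -2.37050619e-05,  6.11510735e-05,
         7.32562574e-05],
       [-6.53928003e-05, -2.89063985e-01,  9.57309777e-01,
        -9.33916988e-02],
       [ 0.00000000e+00,  0.00000000e+00,  0.00000000e+00,
         1.00000000e+00]])}
shift [-2.4068 -1.9314 -0.0387] turn [ 0.     -0.      0.2392] q6 -10.227763195894441 pos [0.1822 0.5978 0.2923] F [ 0.3 -0.1 -0.8] op 1.0 g 0.0 t 1.0
```

```bash
python3 -m pendant '[[-1,-0.8,0,0,0,0,-1],[-1,-0.8,0,0,0,0,-1],[-1,-0.8,0,0,0,0,-1],[-1,-0.8,0,0,0,0,-1],[-1,-0.8,0,0,0,0,-1],[-1,-0.8,0,0,0,0,-1]]'; python3 -m pendant '[[-0.9,-0.75,-0.1,0,0,0.24,-1],[-0.9,-0.75,-0.1,0,0,0.24,-1],[-0.9,-0.75,-0.1,0,0,0.24,-1],[-0.9,-0.75,-0.1,0,0,0.24,-1],[-0.9,-0.75,-0.1,0,0,0.24,-1],[-0.9,-0.75,-0.1,0,0,0.24,-1],[-0.9,-0.75,-0.1,0,0,0.24,-1]]'
python3 - <<'E'
from h import *
im,P,d,C=shot("wrist"); np.savez("w1.npz",im=im,P=P,d=d); save(im,"w1.png")
for t in ["carrier_grip","wet_plug","spare_grip","rack"]:
    for q in look_for(t,"wrist")[:3]: print(t,round(q["conf"],2),np.round(q["extent"]))
x,y,z=P[...,0],P[...,1],P[...,2]
for n,(cx,cy) in dict(c=(.542,.0895),s=(.480,.198)).items():
    m=(np.hypot(x-cx,y-cy)<.03)&(z>.136)&(z<.16); print(n,m.sum(),m.sum() and cv2.minAreaRect((P[m][:,:2]*1000).astype(np.float32)),m.sum() and np.median(z[m]))
go([.542,.0895,.25],29.7)
E
```

```text
time_s: 1.6
position: [0.3294, 0.3829, 0.2924]
tcp_rot: [[-0.955, 0.297, 0.001], [0.297, 0.955, -0.002], [-0.001, -0.001, -1.0]]
force: [-0.1, -0.2, -0.7]
opening: 0.997
grasp_force: 0.0
time_s: 2.3
position: [0.4554, 0.1906, 0.3123]
tcp_rot: [[-0.497, 0.868, -0.0], [0.868, 0.497, 0.001], [0.001, 0.0, -1.0]]
force: [-0.7, -0.3, -0.7]
opening: 1.005
grasp_force: 0.0
carrier_grip 0.65 [324. 254. 357. 335.]
carrier_grip 0.46 [326. 143. 363. 230.]
wet_plug 0.39 [335. 271. 342. 279.]
spare_grip 0.63 [327. 144. 364. 230.]
spare_grip 0.54 [326. 251. 358. 334.]
rack 0.89 [316. 106. 371. 336.]
c 395 ((541.2300415039062, 90.52531433105469), (15.932491302490234, 24.50896644592285), 27.790809631347656) 0.14442536614299495
s 580 ((481.0473937988281, 197.85845947265625), (16.14650535583496, 26.137773513793945), 29.15362548828125) 0.14458009002774358
shift [-0.662   0.1239  0.3103] turn [-0.0002 -0.0001  0.0017] q6 -20.146629989583722 pos [0.4544 0.1918 0.3121] F [-0.5 -0.5  0.4] op 0.997 g 0.0 t 2.55
```

View pics/w1.png

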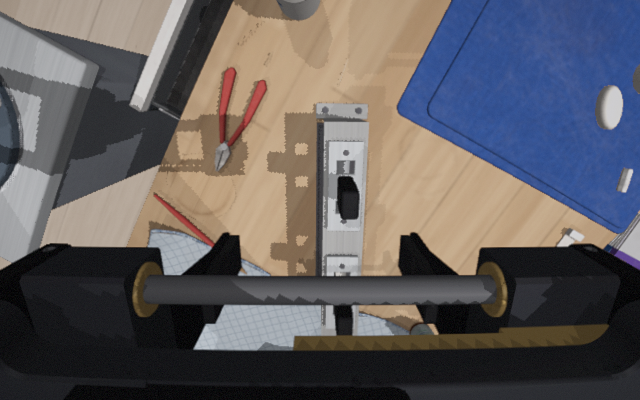

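The spare-side carrier is at (347,195) and the other one is hidden behind the gripper bar at (342,290). I'll move over the second carrier to look into its sight holes.

```bash
python3 -m pendant '[[-0.66,0.12,0.2,0,0,0,-1],[-0.66,0.12,0.2,0,0,0,-1],[-0.66,0.12,0.2,0,0,0,-1],[-0.66,0.12,0.2,0,0,0,-1],[-0.66,0.12,0.2,0,0,0,-1]]'
python3 - <<'E'
from h import *
im,P,d,C=shot("wrist"); np.savez("w2.npz",im=im,P=P,d=d)
for t in ["carrier_grip","wet_plug","spare_grip"]:
    for q in look_for(t,"wrist")[:3]: print(t,round(q["conf"],2),np.round(q["extent"]))
x,y,z=P[...,0],P[...,1],P[...,2]
for n,(cx,cy) in dict(c=(.542,.0895),s=(.480,.198)).items():
    m=(np.hypot(x-cx,y-cy)<.03)&(z>.136)&(z<.16); print(n,m.sum(),m.sum() and cv2.minAreaRect((P[m][:,:2]*1000).astype(np.float32)))
m=(np.hypot(x-.542,y-.09)<.09)&(z>.086)&(z<.1); print(m.sum(),np.median(z[m]))
w=np.load("w1.npz")["im"]
a=cv2.resize(im[0:300,220:440],(440,600)); b=cv2.resize(w[90:240,290:400],(330,450))
b=np.pad(b,((0,150),(0,0),(0,0))); save(np.hstack([a,b]),"w2.png")
go([.5415,.0902,.161],29.5)
E
```

```text
time_s: 3.05
position: [0.5414, 0.0883, 0.2716]
tcp_rot: [[-0.497, 0.867, -0.002], [0.867, 0.497, 0.001], [0.002, -0.001, -1.0]]
force: [-0.3, 0.1, 0.1]
opening: 0.996
grasp_force: 0.0
carrier_grip 0.8 [302. 138. 340. 237.]
wet_plug 0.6 [313. 160. 328. 179.]
spare_grip 0.65 [301.   2. 345. 101.]
c 772 ((541.9887084960938, 89.05182647705078), (15.450425148010254, 25.625629425048828), 29.532140731811523)
s 1177 ((481.3452453613281, 197.42037963867188), (16.20140266418457, 26.355426788330078), 29.08723258972168)
323 0.0863658197261078
shift [0.0016 0.0047 0.5585] turn [ 0.     -0.0001  0.0027] q6 -32.28420403811828 pos [0.5408 0.0894 0.2727] F [0.1 0.5 0.1] op 0.998 g 0.0 t 3.25
```

View pics/w2.png

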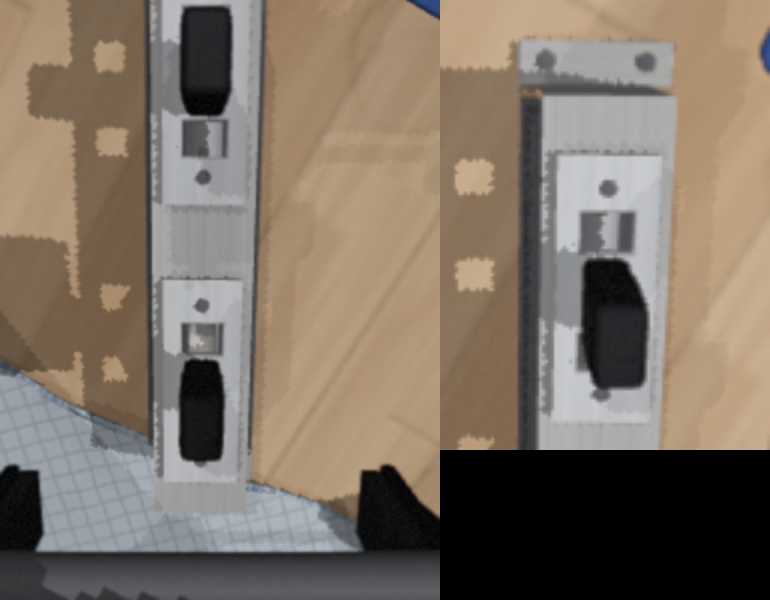

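The near carrier's sight hole, at (203,338) in the crop, shows the cream-white plug. The spare's holes show only grey rail. I'll grasp at TCP z 0.169.

```bash
python3 -m pendant '[[0,0.005,0.25,0,0,0,-1],[0,0.005,0.4,0,0,0,-1],[0,0.005,0.5,0,0,0,-1],[0,0.005,0.52,0,0,0,-1],[0,0.005,0.52,0,0,0,-1]]' && python3 -m pendant '[[0,0,0,0,0,0,1],[0,0,0,0,0,0,1],[0,0,0,0,0,0,1],[0,0,0,0,0,0,1],[0,0,0,0,0,0,1],[0,0,0,0,0,0,1],[0,0,0,0,0,0,1],[0,0,0,0,0,0,1]]'
python3 -c "
from h import *
go([.5418,.0894,.169],29.5)"
```

```text
time_s: 3.75
position: [0.5423, 0.0893, 0.1683]
tcp_rot: [[-0.499, 0.867, -0.001], [0.867, 0.499, 0.0], [0.0, -0.001, -1.0]]
force: [0.0, 0.1, 0.5]
opening: 0.998
grasp_force: 0.0
time_s: 4.55
position: [0.5427, 0.0884, 0.1682]
tcp_rot: [[-0.498, 0.867, -0.0], [0.867, 0.498, 0.0], [0.0, -0.0, -1.0]]
force: [0.7, 0.2, -0.4]
opening: 0.355
grasp_force: 0.0
shift [ 0.0063 -0.0013 -0.004 ] turn [-0.     -0.      0.0019] q6 -32.237773222156356 pos [0.5427 0.0884 0.1682] F [ 0.7  0.2 -0.4] op 0.355 g 0.0 t 4.55
```

```bash
python3 -m pendant '[[0,0,0,0,0,0,1],[0,0,0,0,0,0,1],[0,0,0,0,0,0,1],[0,0,0,0,0,0,1],[0,0,0,0,0,0,1],[0,0,0,0,0,0,1]]'
```

```text
time_s: 5.15
position: [0.5425, 0.0885, 0.1681]
tcp_rot: [[-0.498, 0.867, -0.0], [0.867, 0.498, 0.0], [0.0, -0.0, -1.0]]
force: [-1.3, 0.5, -1.7]
opening: 0.181
grasp_force: 30.0
```

```bash
python3 -m pendant '[[0,0,-0.06,0,0,0,1],[0,0,-0.15,0,0,0,1],[0,0,-0.27,0,0,0,1],[0,0,-0.4,0,0,0,1],[0,0,-0.55,0,0,0,1],[0,0,-0.65,0,0,0,1],[0,0,-0.65,0,0,0,1],[0,0,-0.65,0,0,0,1]]'
python3 - <<'E'
from h import *
im,P,d,C=shot("top"); np.savez("t2.npz",im=im,P=P)
x,y,z=P[...,0],P[...,1],P[...,2]
lm=(x>.5)&(x<.72)&(y>-.3)&(y<-.02)&(z>.085)&(z<.115)
r=cv2.minAreaRect((P[lm][:,:2]*1000).astype(np.float32)); print(r)
for q in look_for("shutter","top")[:2]: print(q)
c=np.array(r[0])/1000; go([c[0],c[1],.298],-9.4)
# camera over the hood: view from offset
E
```

```text
time_s: 5.95
position: [0.5423, 0.0886, 0.2985]
tcp_rot: [[-0.498, 0.867, 0.001], [0.867, 0.498, 0.0], [-0.0, 0.0, -1.0]]
force: [-1.4, -0.2, -2.1]
opening: 0.181
grasp_force: 30.0
((608.1619873046875, -146.45286560058594), (153.03305053710938, 113.24691772460938), 80.72702026367188)
{'extent': [362.1, 191.0, 393.4, 200.7], 'conf': 0.77}
shift [-1.1844 -0.2966 -0.006 ] turn [-9.000e-04 -2.000e-04  2.181e-01] q6 -32.23909682638476 pos [0.5417 0.0885 0.297 ] F [-0.6  0.1 -1.6] op 0.178 g 30.0 t 6.05
```

```bash
python3 -m pendant '[[-1,-0.25,0,0,0,0.218,1],[-1,-0.25,0,0,0,0.218,1],[-1,-0.25,0,0,0,0.218,1],[-1,-0.25,0,0,0,0.218,1],[-1,-0.25,0,0,0,0.218,1],[-1,-0.25,0,0,0,0.218,1],[-1,-0.25,0,0,0,0.218,1]]'
python3 - <<'E'
from h import *
go([.593,-.235,.298],-9.4)
E
```

```text
time_s: 6.75
position: [0.5979, -0.1092, 0.2966]
tcp_rot: [[0.162, 0.987, -0.004], [0.987, -0.162, 0.002], [0.001, -0.004, -1.0]]
force: [-0.9, 0.8, -1.7]
opening: 0.183
grasp_force: 30.0
shift [-0.6246  0.0776 -0.0082] turn [-0.0013 -0.0004  0.0006] q6 -11.602969557901249 pos [ 0.5979 -0.1092  0.2966] F [-0.9  0.8 -1.7] op 0.183 g 30.0 t 6.75
```

```bash
python3 -m pendant '[[-0.62,0.08,0,0,0,0,1],[-0.62,0.08,0,0,0,0,1],[-0.62,0.08,0,0,0,0,1],[-0.62,0.08,0,0,0,0,1],[-0.62,0.08,0,0,0,0,1],[-0.62,0.08,0,0,0,0,1]]'
python3 - <<'E'
from h import *
im,P,d,C=shot("wrist"); np.savez("w3.npz",im=im,P=P,d=d); save(im,"w3.png")
for t in ["slot","shutter","lamp","carrier"]:
    for q in look_for(t,"wrist")[:2]: print(t,round(q["conf"],2),np.round(q["extent"]))
x,y,z=P[...,0],P[...,1],P[...,2]
reg=(np.hypot(x-.608,y+.146)<.1)&(z>.05)&(z<.115)
print(np.histogram(z[reg],bins=np.arange(.05,.116,.003)))
E
```

```text
time_s: 7.35
position: [0.5942, -0.2324, 0.2979]
tcp_rot: [[0.16, 0.987, -0.001], [0.987, -0.16, 0.002], [0.001, -0.002, -1.0]]
force: [-0.5, -0.1, -0.9]
opening: 0.181
grasp_force: 30.0
slot 0.81 [254.   1. 387. 180.]
shutter 0.78 [311.  48. 336. 135.]
lamp 0.63 [253.   1. 389. 176.]
carrier 0.58 [290. 157. 352. 323.]
(array([    0,     0,     0,     0,     0,     0,     0,     0,     0,
           0,   999,   951,    58,   116,  2669, 16820,    96,     0,
           0,     0,     0]), array([0.05 , 0.053, 0.056, 0.059, 0.062, 0.065, 0.068, 0.071, 0.074,
       0.077, 0.08 , 0.083, 0.086, 0.089, 0.092, 0.095, 0.098, 0.101,
       0.104, 0.107, 0.11 , 0.113]))
```

View pics/w3.png

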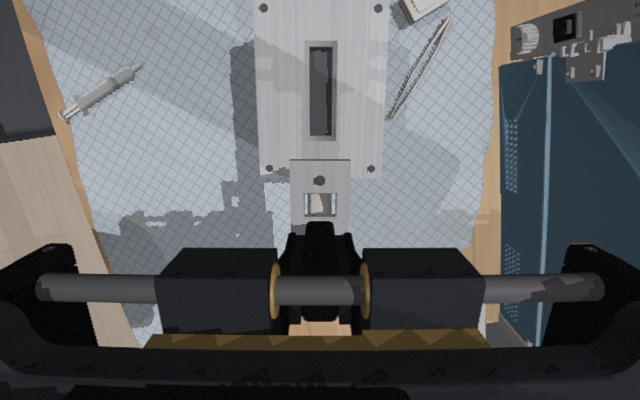

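The slot shows at (320,90). The held carrier's shoulder end is at (320,160–230), with the plug visible through its hole at (318,205). I'll measure the slot and the shoulder from this same picture.

```bash
python3 - <<'E'
from h import *
D=np.load("w3.npz"); im,P,d=D["im"],D["P"],D["d"]
st=readout.read_state(); R=np.array(st["tcp_rot"]); p=np.array(st["position"])
K,k1,T=cam("wrist",st)
def ray(uv,z0):
    q=cv2.undistortPoints(np.array(uv,float).reshape(-1,1,2),K,np.array([k1,0,0,0,0.])).reshape(-1,2)
    v=np.c_[q,np.ones(len(q))]@T[:3,:3].T; return T[:3,3]+v*((z0-T[2,3])/v[:,2])[:,None]
z=P[...,2]; g=cv2.cvtColor(im,cv2.COLOR_RGB2GRAY)
win=np.zeros(z.shape,bool); win[30:150,290:355]=1
hz=np.median(z[win&(z>.09)]); print("hood z",hz)
for nm,m in dict(depth=win&(z<hz-.0025)&(z>.05),deep=win&(z<hz-.008)&(z>.05)).items():
    m=cv2.morphologyEx(m.astype(np.uint8),cv2.MORPH_OPEN,np.ones((3,3),np.uint8))
    vv,uu=np.nonzero(m); W=ray(np.c_[uu,vv],hz if nm=="depth" else hz-.008)
    r=cv2.minAreaRect((W[:,:2]*1000).astype(np.float32)); print(nm,len(uu),uu.min(),uu.max(),vv.min(),vv.max(),r, "tool",np.round(((np.array([*r[0],hz*1000])/1000-p)@R)*1000,1))
print("row90",g[90,298:346]); print("col320 top",g[34:56,320],"bot",g[126:150,320])
# hood outline
m=(np.hypot(P[...,0]-.608,P[...,1]+.146)<.12)&(abs(z-hz)<.004); 
r=cv2.minAreaRect((P[m][:,:2]*1000).astype(np.float32)); print("hood",r)
# shoulder
Q=(P-p)@R; s=(abs(Q[...,2]-.085)<.006)&(abs(Q[...,1])<.03)&(Q[...,0]>.0)&(Q[...,0]<.07)
s=cv2.morphologyEx(s.astype(np.uint8),cv2.MORPH_OPEN,np.ones((3,3),np.uint8))>0
q=Q[s]; print("shoulder",s.sum(),"zmed",np.median(q[:,2]))
vv,uu=np.nonzero(s); 
for v in (165,175,185,210,220): 
    u=uu[vv==v]; 
    if len(u): print(v,u.min(),u.max(),np.round(Q[v,u.min()]*1000,1),np.round(Q[v,u.max()]*1000,1))
print("end x",np.round(Q[vv.min():vv.min()+3,320]*1000,1))
print("TCP",p)
E
```

```text
hood z 0.09573884737051586
depth 2283 307 334 45 137 ((609.689697265625, -149.30770874023438), (77.11914825439453, 23.021493911743164), 80.93233489990234) tool [ 85.6   1.3 202.7]
deep 1970 309 332 48 135 ((609.4129638671875, -149.3958282470703), (74.97083282470703, 20.16911506652832), 80.41865539550781) tool [ 85.5   1.1 202.7]
row90 [158 158 158 160 158 160 155 151 152 153 153 123  77  74  74  75  75  76
  76  76  76  76  75  74  72  73  74  73  41  41  44  42  38  56  98 106
 106 107 116 154 160 160 158 159 159 158 155 157]
col320 top [179 179 180 180 180 179 168 137 143 146 146 140 113  62  43  44  69  89
  88  88  88  87] bot [ 74  74  72  74  74  75  74  71  73  88 119 127 125 126 132 158 159 158
 158 159 159 159 157 158]
hood ((608.5620727539062, -148.69384765625), (149.36814880371094, 112.97127532958984), 80.68220520019531)
shoulder 3558 zmed 0.08374170134154378
165 289 350 [ 46.1 -17.2  83.5] [46.  16.4 84.3]
175 289 350 [ 40.5 -17.4  83.5] [40.6 16.5 83.3]
185 290 349 [ 34.7 -17.   83.9] [35.  16.  82.9]
210 290 349 [ 20.  -17.3  83.5] [20.  16.5 83.6]
220 291 348 [ 13.6 -17.   84.2] [13.7 16.1 84.1]
end x [[48.5 -0.2 88.8]
 [48.7 -0.2 84.5]
 [48.3 -0.2 84.1]]
TCP [ 0.59456052 -0.2336164   0.29838923]
```

```bash
python3 -m pendant '[[0.2,0.0065,0,0,0,0,1],[0.42,0.0065,0,0,0,0,1],[0.42,0.0065,0,0,0,0,1],[0.42,0.0065,0.1,0,0,0,1],[0.42,0.0065,0.2,0,0,0,1],[0.42,0.0065,0.26,0,0,0,1],[0.42,0.0065,0.26,0,0,0,1]]' && python3 -m pendant '[[0,0,0.03,0,0,0,1],[0,0,0.06,0,0,0,1],[0,0,0.08,0,0,0,1],[0,0,0.08,0,0,0,1]]'
```

```text
time_s: 8.3
position: [0.6083, -0.1518, 0.2443]
tcp_rot: [[0.163, 0.987, -0.004], [0.987, -0.163, 0.002], [0.001, -0.004, -1.0]]
force: [-0.1, -0.3, -1.6]
opening: 0.182
grasp_force: 30.0
time_s: 8.7
position: [0.611, -0.1507, 0.2344]
tcp_rot: [[0.164, 0.986, 0.006], [0.986, -0.164, 0.002], [0.003, 0.005, -1.0]]
force: [-0.6, 6.2, 6.4]
opening: 0.183
grasp_force: 30.0
```

```bash
python3 -m pendant '[[0.008,0,0,0,0,0,1],[0.008,0,0,0,0,0,1],[0.008,0,0,0,0,0,1]]' && python3 -m pendant '[[0,0,0.01,0,0,0,1],[0,0,0.02,0,0,0,1],[0,0,0.02,0,0,0,1]]'
```

```text
time_s: 9.0
position: [0.6097, -0.1497, 0.2309]
tcp_rot: [[0.163, 0.987, 0.001], [0.987, -0.163, 0.002], [0.002, 0.0, -1.0]]
force: [-0.7, 5.6, 2.5]
opening: 0.179
grasp_force: 30.0
time_s: 9.3
position: [0.6094, -0.1496, 0.226]
tcp_rot: [[0.163, 0.987, -0.001], [0.987, -0.163, 0.002], [0.002, -0.001, -1.0]]
force: [-0.8, 5.2, 3.2]
opening: 0.179
grasp_force: 30.0
```

```bash
python3 -m pendant '[[0.006,0,0.01,0,0,0,1],[0.006,0,0.03,0,0,0,1],[0.006,0,0.06,0,0,0,1],[0.006,0,0.09,0,0,0,1],[0.006,0,0.12,0,0,0,1],[0.006,0,0.12,0,0,0,1]]'
```

```text
time_s: 9.9
position: [0.6094, -0.1492, 0.2018]
tcp_rot: [[0.163, 0.987, -0.001], [0.987, -0.163, 0.001], [0.0, -0.001, -1.0]]
force: [-1.0, 3.7, 1.8]
opening: 0.182
grasp_force: 30.0
```

```bash
python3 -m pendant '[[0.004,0,0.03,0,0,0,1],[0.004,0,0.05,0,0,0,1],[0.004,0,0.07,0,0,0,1],[0.004,0,0.08,0,0,0,1],[0.004,0,0.085,0,0,0,1],[0.004,0,0.085,0,0,0,1]]'
python3 - <<'E'
from h import *
im,P,d,C=shot("wrist"); st=readout.read_state(); Q=(P-np.array(st["position"]))@np.array(st["tcp_rot"])
for n,a,b in (("shoulder",.015,.045),("hood",.053,.075)):
    m=(abs(Q[...,1])<.014)&(Q[...,0]>a)&(Q[...,0]<b)&(Q[...,2]>.06)&(Q[...,2]<.13); print(n,m.sum(),np.median(Q[m][:,2]))
im2,*_=shot("scene"); save(np.hstack([cv2.resize(im,(480,300)),cv2.resize(im2[160:260,320:430],(320,300))]),"w4.png")
E
```

```text
time_s: 10.5
position: [0.6094, -0.1491, 0.1856]
tcp_rot: [[0.163, 0.987, -0.001], [0.987, -0.163, -0.001], [-0.001, -0.001, -1.0]]
force: [-3.4, 2.3, 6.6]
opening: 0.183
grasp_force: 30.0
shoulder 2166 0.08328641642523958
hood 2020 0.08970983912044769
```

View pics/w4.png

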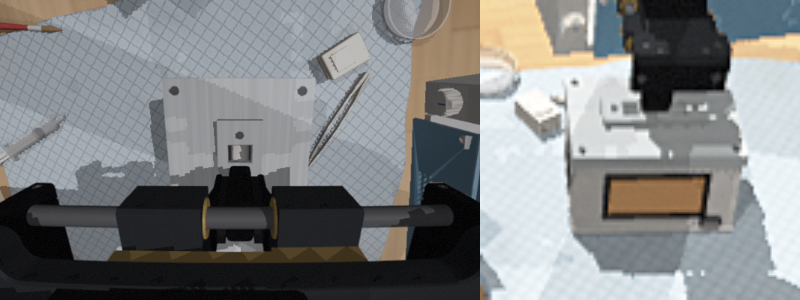

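The shoulder plate lies on the hood: its top is 6.4 mm above the hood and the plate is 6 mm thick. I'll press slightly and hold for the cure.

```bash
R='true'; python3 -m pendant '[[0,0,0.005,0,0,0,1],[0,0,0.005,0,0,0,1],[0,0,0.005,0,0,0,1],[0,0,0.005,0,0,0,1],[0,0,0.005,0,0,0,1],[0,0,0.005,0,0,0,1],[0,0,0.005,0,0,0,1],[0,0,0.005,0,0,0,1]]'
python3 -m pendant '[[0,0,0,0,0,0,1],[0,0,0,0,0,0,1],[0,0,0,0,0,0,1],[0,0,0,0,0,0,1],[0,0,0,0,0,0,1],[0,0,0,0,0,0,1],[0,0,0,0,0,0,1],[0,0,0,0,0,0,1]]' >/dev/null
python3 -m pendant '[[0,0,0,0,0,0,1],[0,0,0,0,0,0,1],[0,0,0,0,0,0,1],[0,0,0,0,0,0,1],[0,0,0,0,0,0,1],[0,0,0,0,0,0,1],[0,0,0,0,0,0,1],[0,0,0,0,0,0,1]]' >/dev/null
python3 -m pendant '[[0,0,0,0,0,0,1],[0,0,0,0,0,0,1],[0,0,0,0,0,0,1],[0,0,0,0,0,0,1],[0,0,0,0,0,0,1],[0,0,0,0,0,0,1],[0,0,0,0,0,0,1],[0,0,0,0,0,0,1]]' >/dev/null
python3 -m pendant '[[0,0,0,0,0,0,1],[0,0,0,0,0,0,1],[0,0,0,0,0,0,1],[0,0,0,0,0,0,1],[0,0,0,0,0,0,1],[0,0,0,0,0,0,1],[0,0,0,0,0,0,1],[0,0,0,0,0,0,1]]'
python3 - <<'E'
from h import *
im,P,d,C=shot("wrist"); st=readout.read_state(); Q=(P-np.array(st["position"]))@np.array(st["tcp_rot"])
for n,a,b in (("shoulder",.015,.045),("hood",.053,.075)):
    m=(abs(Q[...,1])<.014)&(Q[...,0]>a)&(Q[...,0]<b)&(Q[...,2]>.06)&(Q[...,2]<.13); print(n,m.sum(),np.median(Q[m][:,2]))
E
```

```text
time_s: 11.4
position: [0.6094, -0.149, 0.1851]
tcp_rot: [[0.163, 0.987, -0.001], [0.987, -0.163, -0.001], [-0.001, -0.001, -1.0]]
force: [-3.2, 1.6, 9.4]
opening: 0.184
grasp_force: 30.0
time_s: 14.6
position: [0.6094, -0.149, 0.1851]
tcp_rot: [[0.163, 0.987, -0.001], [0.987, -0.163, -0.001], [-0.001, -0.001, -1.0]]
force: [-3.2, 2.7, 8.3]
opening: 0.181
grasp_force: 30.0
shoulder 2173 0.08325692577337998
hood 2034 0.08912482100355715
```

Held home for about 4 s with a steady force and the shoulder flush on the hood, so I'll hand it in.

```bash
python3 -c "
from rig import bot
print(bot.hand_in())"
```

```text
the job is handed in; nothing more can be done
None
```

I handed the job in with the wet-plug carrier still gripped fully home in the lamp slot after about 4 s of cure. The hand-in returned no verdict, and I did not re-check the empty carrier or the dropper bottle at the end, though nothing was moved near them.

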